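# Seat a graphite mould half in the drilling jig

## Robot

A 6-joint arm with a two-finger parallel gripper is mounted at the origin on a cart in front of the work surface, level with it; the furniture and walls round the work are solid. World frame = base frame: x ahead of the robot, y to its left, z up, the work surface at z = 0. Lengths are in mm, angles in degrees, forces in N, time in s.
With the tool pointing down it reaches from about 350 to 850 mm from the base axis. Payload 8.1 kg.
Tool frame: the origin (TCP) lies midway between the tips of the shut fingers; the grasp point (between the pads) lies 19 mm behind it; z points along the fingers, x is the direction in which the jaws open and shut, and the axes are right-handed (so a half turn about z gives the same grasp; the last joint's range is limited). The gripper opens to 85 mm and grips with 20 to 120 N. Pads are 22 mm wide; open, the fingers measure 114 mm over their backs; the gripper's body (76 mm by 85 mm) begins 54 mm behind the grasp point. The pads swing forward as they close: fully open they stand 13 mm farther back than shut.
Start: joints at [-69.122, 7.471, 85.268, -0, 87.261, -4.893], TCP at [260.891, -540.316, 231.292] pointing down, gripper open.
Joint ranges: [-169.43, 169.43], [-51.17, 129.36], [1.28, 143.12], [-76.62, 256.62], [0, 156.53], [-152.29, 152.29]. Speed limits (degrees/s): [136.94, 136.94, 159.86, 180, 180, 180].

## Interface

Orientations are given as [roll, pitch, yaw] about the fixed x, y, z axes, in that order (R = Rz(yaw) Ry(pitch) Rx(roll)).
In Python, from bench import monitor, cams, r gives the robot as it stands.
- The arm moves only by the tool jog_arm, never from a script. Its arguments are lists of equal length, an entry for each row: "offset": the shift along the tool's x, y, z in mm, a list of three; "delta_rot": the turn, a rotation vector about the tool's x, y, z in degrees, a list of three; "jaw": the opening in per cent of the stroke, from 0 (shut) to 100 (fully open). In form: {"offset": [[x, y, z], ...], "delta_rot": [[rx, ry, rz], ...], "jaw": [jaw, ...]}. A call has 1 to 20 rows; each row shifts and turns the pose as measured when the row begins, along the tool's axes as they then stand; what a row does not reach is not made up. A row lasts 1/10 s, in which the tool goes at most 50 mm and 8.59 degrees, less where a joint would pass 70% of its speed; a pose out of reach is approached as far as the arm can. A call is refused whole if a number of a shift passes 50 or a number of a turn 8.59, either way. A call with a gripper value outside its range is refused whole. The fingers move at their own pace and stop on an object; "newtons" is the grip in N (left out, the last holds). Time passes only in rows, so rows that do not move let the fingers close. It gives the time, the measured TCP pose, the force and the opening at its end, in the units of the state.
- monitor.sense(): the state, without advancing time (a new reading comes with each control period).
- cams.snapshot(name): name is "scene" or "top" or "wrist"; returns (picture, depth): 420x560x3 uint8, red, green, blue; 420x560 float32, mm along the optical axis (not along the pixel's ray), 0 where there is no reading.
- cams.camera_model(name): a dict with "K" (3x3 intrinsics, pixels), "camera_from_world" (4x4, takes a point from world to camera coordinates). Camera axes: x right, y down, z forward; pixel columns grow to the right and rows downward; lengths in mm; the calibration is good to about 2 mm. A picture is of the moment at which its call begins: read the wrist's pose just before it. camera_model takes no time and is no camera call; for the wrist camera it gives the pose at the moment of the call.
- r.hand_in(): hands the job in, once; it reports no verdict.
The state is a dict: "time": time; "joint_pos": joint angles; "qd": joint speeds; "joint_efforts": joint torques, N m; "tool_pos": TCP position; "tcp_rot": TCP orientation; "ft_force": force on the tool from outside, world axes, zero at the start; "wrist_torque": the same for the moment, N m; "finger_gap": finger opening in mm.
Only numpy, scipy, OpenCV 4.12 (cv2) and the standard library are available. Lean on these libraries where they do the work, as an engineer would, in place of code of your own. Each camera call takes 0.05 s, during which the arm holds its last target.

## Task

Blow the empty corner of the drilling jig clean first: press the nozzle cap of the air can on the jig fully down for a moment and let it spring back up. Then take the graphite mould half that has no dowel pins yet, lay it flat on the jig plate with the cavity up and the neck end away from the short fence, and push it into the corner so that its long side lies flush against the long fence and its closed end against the short fence. Finish while still gripping it and pressing it firmly against both fences, so that its pin holes can be spotted, and leave the pinned half, the lidded jar and the glass figure beside the halves where they are.

Things in the scene. Friction and masses are not known exactly. Their poses are not given: they have to be found in the camera images.
- jig: drilling jig fixed to the worktop: plain grey metal plate 150 x 260 x 15 mm (its x by y by z) with two steel fences at right angles along its +x and -y edges and an air can standing in a round socket near its +y end. Origin: centre of the plate's underside, on the worktop; z up
- long_fence: steel bar 16 x 118 x 14 mm on the jig plate, running along the jig's y on the jig's +x edge. Origin: centre of its underside (on the plate's top); axes as the jig's. Its inner face looks to the jig's -x, 8 mm from the origin, at x = +59 mm in the jig's frame. Its top is 29 mm above the worktop
- short_fence: steel bar 90 x 16 x 14 mm on the jig plate, running along the jig's x on the jig's -y edge. Origin: centre of its underside; axes as the jig's. Its inner face looks to the jig's +y, 8 mm from the origin, at y = -114 mm in the jig's frame. The bars do not meet: there is a clearance gap at the corner
- corner (a point): where the inner faces of the two fences would meet, on the plate's top (15 mm above the worktop); axes as the jig's. A seated mould half has its centre 28 mm to the jig's -x and 42 mm to the jig's +y of this point
- nozzle_cap (a joint): travel of the sprung nozzle cap: 0 up, 0.007 m fully down; it is fixed upright on the can, moves straight down, needs about 2 N to start and 7 N at the bottom, and springs back by itself
- nozzle_top (a point): centre of the nozzle cap's flat top, about 162 mm above the worktop when up. The grey cap is 27 mm across and 22 mm tall, on a white can 52 mm across; a thin black tube slopes down from the cap, reaching 30 mm from its axis towards the corner
- blank_half: the mould half to seat: dark grey graphite block 56 x 84 x 44 mm (its x by y by z), about 0.36 kg, with a half-round bulb cavity (36 mm across, 18 mm deep) in its top whose neck runs out through the +y end; the -y end is closed. No pins on its top. Origin: centre of its underside; z up. Grip it across the 56 mm, above fence height. Slides easily on the jig
- pinned_half: the finished other half, the same block with two steel dowel pins 9 mm thick standing 16 mm out of its top: leave alone. Origin and axes as the blank half's
- frit_jar: clear jar with a white lid, 79 mm across, 90 mm tall: leave alone. Origin: centre of its underside
- blank_half_neck (a point): middle of the top edge of the blank half's neck end (+y end), 42 mm along its y and 44 mm above its underside
- glass_figure: small hot-worked glass figure with a bent neck, 52 x 57 x 83 mm, standing near the halves: leave alone. Origin: centre of its underside
Not all that is in view belongs to the job. What is shaped like the blank_half but pink is not meant.

How it is judged (in metres and radians):
On the way, in this order (a step that is already met when the one before it is completed fails the run):
1. the nozzle cap is pressed down while the corner is still empty (value of joint nozzle_cap above 0.0055 m and horizontal distance between blank_half and corner above 0.11 m), for 0.1 s.
2. the nozzle cap has sprung back up, the corner still empty (value of joint nozzle_cap below 0.0015 m and horizontal distance between blank_half and corner above 0.11 m), for 0.1 s.
At the end, for the whole second after the job is handed in: Blank half flat on the plate, cavity up, neck away from the short fence, square within 2 degrees, within 3 mm of its place in the corner (2.5 mm in height), pressing each fence with over 1.5 N, still held by the fingers and at rest; nozzle cap up (contact force between blank_half and long_fence above 1.5 N and contact force between blank_half and short_fence above 1.5 N and contact force between the fingers and blank_half above 2 N and angle between the y axis of blank_half and the y axis of long_fence, either way round below 0.035 rad and angle between blank_half's own z axis and vertical below 0.035 rad and z of blank_half in the frame of corner between -0.0025 and 0.0025 m and x of blank_half in the frame of corner between -0.031 and -0.025 m and y of blank_half in the frame of corner between 0.039 and 0.045 m and y of blank_half_neck in the frame of corner above 0.07 m and linear speed of blank_half below 0.02 m/s and value of joint nozzle_cap below 0.0015 m); the arm keeps its last pose, push and grip.
It fails at once if the pinned half is moved by more than 15 mm or tipped (distance of pinned_half from where it was at the start of the episode above 0.015 m or angle between pinned_half's own z axis and vertical above 0.3 rad).
It fails at once if the jar or the glass figure is moved by more than 20 mm or tipped (distance of any of frit_jar, glass_figure from where it was at the start of the episode above 0.02 m or angle between any of frit_jar, glass_figure's own z axis and vertical above 0.3 rad).
It also fails if it takes over 58 s, if anything falls off the work surface, if the arm or the gripper's body presses on something with over 40 N, if the wrist force passes 120 N, or if a joint passes its speed limit or range.

## Working session

There is one attempt and no reset: what is moved stays moved. The work goes in short steps, Python scripts to look and compute and a tool call to move; the robot and the scene stay as the last step left them, time stands still between calls to the robot, and variables do not carry over. Pictures are saved under pics/ and viewed, and the job is handed in when it is done.

Besides the shell and the picture viewer there is one more tool, called after "Request:" as name(argument=value, ...) on one line, values as JSON. jog_arm: Moves the arm, as the interface text tells. Its arguments: {"type":"object","properties":{"offset":{"type":"array","items":{"type":"array","items":{"type":"number"}}},"delta_rot":{"type":"array","items":{"type":"array","items":{"type":"number"}}},"jaw":{"type":"array","items":{"type":"number"}},"newtons":{"type":"number"}},"required":["offset","delta_rot","jaw"]}

```bash
mkdir -p pics; ls; cat > h.py <<'E'
import numpy as np, cv2, json
from bench import monitor, cams, r
def snap(n,f):
    m=cams.camera_model(n); p,d=cams.snapshot(n)
    cv2.imwrite(f'pics/{f}.png',p[:,:,::-1]); np.savez(f'pics/{f}.npz',p=p,d=d,K=m['K'],T=m['camera_from_world'])
def load(f):
    z=np.load(f'pics/{f}.npz'); return z['p'],z['d'],z['K'],z['T']
def pts(f):
    p,d,K,T=load(f); v,u=np.mgrid[:d.shape[0],:d.shape[1]]
    c=np.stack([(u-K[0,2])/K[0,0]*d,(v-K[1,2])/K[1,1]*d,d],-1)
    return (c-T[:3,3])@T[:3,:3]
def ray(f,u,v,z):
    p,d,K,T=load(f); R=T[:3,:3]; o=-R.T@T[:3,3]
    q=R.T@np.array([(u-K[0,2])/K[0,0],(v-K[1,2])/K[1,1],1]); return o+q*(z-o[2])/q[2]
E
python3 - <<'E'
from h import *
print(monitor.sense())
snap('top','top1');snap('scene','scene1')
E
```

```text
pics
{'time': 0.0, 'joint_pos': array([-6.91212790e+01,  7.51530415e+00,  8.53291527e+01, -8.17418338e-04,
        8.72635225e+01, -4.89309288e+00]), 'qd': array([-0.04190364, -0.00930721, -0.00408104,  0.01364843, -0.04775391,
        0.06464492]), 'joint_efforts': array([ 1.99239339e-04, -5.69413161e+01, -5.00541186e+01, -2.20318775e-04,
        1.47904514e-02,  6.61820695e-05]), 'tool_pos': array([ 260.68728493, -539.78617901,  230.24362508]), 'tcp_rot': array([-1.79991603e+02,  1.07655420e-01, -6.42281384e+01]), 'ft_force': array([-0.10450348, -0.32070625, -0.34002113]), 'wrist_torque': array([-0.02613795, -0.00870585,  0.01658642]), 'finger_gap': 85.30856350001291}
```

View pics/top1.png

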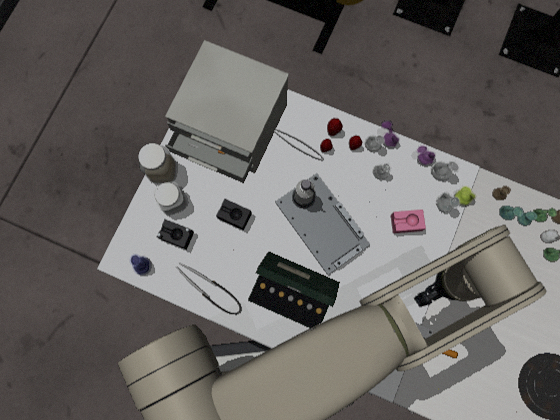

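View pics/scene1.png

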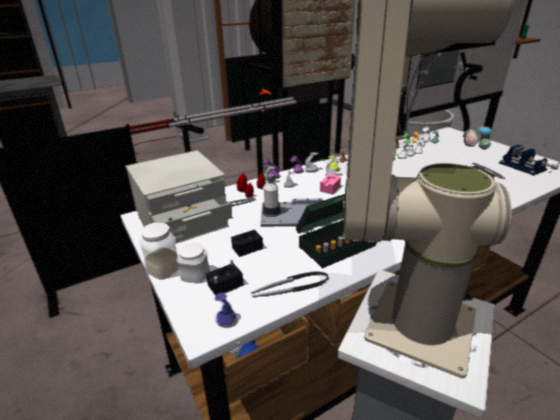

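The top view shows dark blocks at (234,213) and (176,235), a pink lookalike at (408,221), and the jig around (322,222) with the can at (305,190). I'll crop in to tell them apart.

```bash
python3 - <<'E'
from h import *
p=load('top1')[0]
a=cv2.resize(p[180:290,125:265],None,fx=5.5,fy=5.5,interpolation=cv2.INTER_CUBIC)
cv2.imwrite('pics/cropA.png',a[:600,:,::-1])
a=cv2.resize(p[160:280,260:400],None,fx=5,fy=5,interpolation=cv2.INTER_CUBIC)
cv2.imwrite('pics/cropB.png',a[:,:,::-1])
P=pts('top1')
for u,v in [(234,213),(176,235),(240,206),(166,235),(305,183),(320,240),(350,210),(330,255),(305,190),(60,140),(110,260),(140,263),(170,195)]: print(u,v,P[v,u].round(1))
print(load('top1')[2],load('top1')[3])
E
```

```text
234 213 [543.3 -67.4  24.4]
176 235 [497.1 102.5  28.1]
240 206 [556.2 -87.6  48.3]
166 235 [496.6 127.2  46.8]
305 183 [ 569.8 -269.   168.6]
320 240 [ 438.7 -303.6   17.6]
350 210 [ 520.5 -404.7   -3.4]
330 255 [ 393.2 -326.6   14.8]
305 190 [ 559.8 -269.5  134.4]
60 140 [1173.   756.7 -811. ]
110 260 [450.8 300.2   2.7]
140 263 [423.6 200.4  61.9]
170 195 [597.7  99.4  95.1]
[[524.10350191   0.         274.62552674]
 [  0.         524.10350191 210.98800996]
 [  0.           0.           1.        ]] [[-1.10929081e-01 -9.93813911e-01 -5.35244339e-03 -1.23446668e+02]
 [-9.69472131e-01  1.09393948e-01 -2.19446464e-01  5.45242081e+02]
 [ 2.18674474e-01 -1.91539500e-02 -9.75609861e-01  1.41188595e+03]
 [ 0.00000000e+00  0.00000000e+00  0.00000000e+00  1.00000000e+00]]
```

View pics/cropA.png

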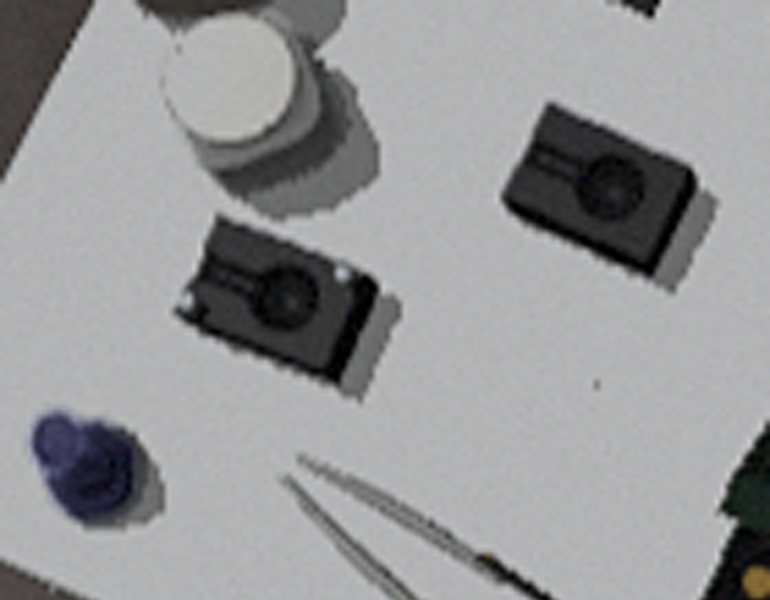

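View pics/cropB.png

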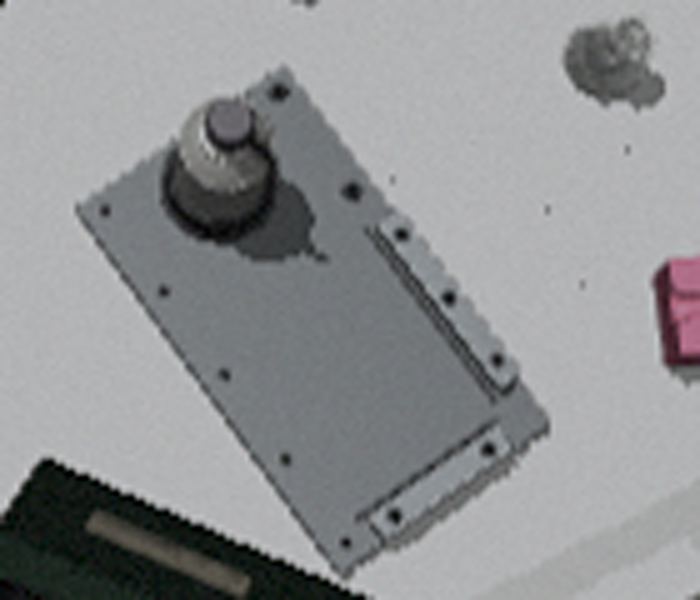

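The top crop shows pins at crop (340,272) and (187,300) on the left block. The block at image (234,213) has none, so it is the blank, with its neck towards image left. Next I'll measure the poses.

```bash
python3 - <<'E'
from h import *
def cr(cx,cy,s,u0,v0): return (cx+.5)/s-.5+u0,(cy+.5)/s-.5+v0
def rect(q,name):
    q=np.array(q)[:,:2]
    print(name,q.round(1).tolist(),'centre',q.mean(0).round(1))
    for i in range(4):
        e=q[(i+1)%4]-q[i]; print('  len',np.linalg.norm(e).round(1),'ang',np.degrees(np.arctan2(e[1],e[0])).round(2))
A=lambda x,y,z: ray('top1',*cr(x,y,5.5,125,180),z)
B=lambda x,y,z: ray('top1',*cr(x,y,5,260,160),z)
rect([A(*c,44) for c in [(550,103),(693,172),(655,268),(505,195)]],'blank')
rect([A(*c,44) for c in [(218,215),(372,278),(335,380),(178,312)]],'pinned')
rect([B(*c,15) for c in [(285,68),(548,425),(347,577),(78,208)]],'jig')
print('cap',B(231,122,162),'figure',ray('top1',140,263,40),'jar',A(235,78,90))
rect([B(*c,29) for c in [(393,212),(520,383),(500,397),(375,228)]],'longf')
# depth-based: blank top
P=pts('top1'); p,d,_,_=load('top1')
m=(abs(P[...,2]-46)<7)&(P[...,1]<-20)&(P[...,1]>-130)&(P[...,0]>480)&(P[...,0]<620)
q=P[m][:,:2].astype(np.float32); print(cv2.minAreaRect(q),len(q),np.median(P[m][:,2]))
m=(P[...,2]>155)&(P[...,2]<185)&(abs(P[...,0]-565)<40)&(abs(P[...,1]+269)<40)
print('cap d',P[m].mean(0),np.ptp(P[m],0),m.sum())
m=(P[...,2]>8)&(P[...,2]<22)&(P[...,1]<-180)&(P[...,1]>-460)&(P[...,0]>330)&(P[...,0]<640)
mm=cv2.morphologyEx(m.astype(np.uint8),cv2.MORPH_OPEN,np.ones((3,3)))
n,l,s,c=cv2.connectedComponentsWithStats(mm);k=1+s[1:,4].argmax();print(s[k])
ct=np.argwhere(l==k); q=np.array([ray('top1',u,v,15)[:2] for v,u in ct],np.float32);rc=cv2.minAreaRect(q);print(rc)
E
```

```text
blank [[584.6, -45.8], [539.7, -116.0], [491.7, -91.5], [538.5, -18.4]] centre [538.6 -67.9]
  len 83.3 ang -122.62
  len 53.9 ang 153.01
  len 86.9 ang 57.4
  len 53.7 ang -30.8
pinned [[544.6, 129.6], [502.8, 53.2], [452.2, 76.0], [496.2, 153.3]] centre [499. 103.]
  len 87.1 ang -118.69
  len 55.4 ang 155.75
  len 88.9 ang 60.35
  len 53.8 ang -26.07
jig [[637.7, -319.8], [410.3, -441.6], [337.3, -316.1], [567.0, -189.3]] centre [ 488.1 -316.7]
  len 258.0 ang -151.82
  len 145.2 ang 120.19
  len 262.5 ang 28.9
  len 148.4 ang -61.58
cap [ 568.60061633 -271.35184667  162.        ] figure [426.90167059 205.86783702  40.        ] jar [603.43133227 107.49241667  90.        ]
longf [[540.9, -368.9], [433.9, -426.8], [427.2, -414.3], [532.7, -357.3]] centre [ 483.7 -391.8]
  len 121.6 ang -151.6
  len 14.1 ang 118.28
  len 119.9 ang 28.38
  len 14.2 ang -54.63
((541.1273803710938, -66.01748657226562), (84.8785171508789, 56.84299850463867), 58.678443908691406) 443 44.678199074553966
cap d [ 569.53027387 -271.08703472  162.96403932] [25.56125507 24.09606904 15.55234376] 80
[ 276  177   93   96 3233]
((490.0555419921875, -314.61248779296875), (259.8736572265625, 152.1634521484375), 28.663381576538086)
```

Request:
jog_arm(offset=[[-11, -40, 0], [-11, -40, 0], [-11, -40, 0], [-11, -40, 0], [-11, -40, 0], [-11, -40, 0], [-11, -40, 0], [-11, -40, 0], [-11, -40, 0], [0, 0, 0]], delta_rot=[[0, 0, 0], [0, 0, 0], [0, 0, 0], [0, 0, 0], [0, 0, 0], [0, 0, 0], [0, 0, 0], [0, 0, 0], [0, 0, 0], [0, 0, 0]], jaw=[0, 0, 0, 0, 0, 0, 0, 0, 0, 0], newtons=40)

```text
time: 1.1
tool_pos: [549.1, -283.9, 224.1]
tcp_rot: [179.9, 0.6, -64.6]
ft_force: [-0.5, -0.5, 0.4]
finger_gap: 0.0
```

```bash
cat >> h.py <<'E'
from scipy.spatial.transform import Rotation as Ro
def togo(x,y,z,yaw):
    s=monitor.sense(); R=Ro.from_euler('xyz',s['tcp_rot'],degrees=True); G=Ro.from_euler('ZYX',[yaw,0,180],degrees=True)
    print('t',round(s['time'],2),'pos',s['tool_pos'].round(1),'rot',s['tcp_rot'].round(2),'F',s['ft_force'].round(1),'gap',round(s['finger_gap'],1),
     '\n tool off',R.inv().apply(np.array([x,y,z])-s['tool_pos']).round(1),'rotvec',np.degrees((R.inv()*G).as_rotvec()).round(2))
E
python3 -c "
from h import *
togo(569,-271,175,-61.5)"
```

```text
t 1.1 pos [ 549.1 -283.9  224.1] rot [179.85   0.6  -64.56] F [-0.5 -0.5  0.4] gap 0.0 
 tool off [ -2.6 -23.6  49.1] rotvec [ 0.13  0.6  -3.05]
```

Request:
jog_arm(offset=[[-1.5, -12, 15], [-1, -11, 15], [0, -1, 8], [0, 0, 0]], delta_rot=[[0, 0.6, -3], [0, 0, 0], [0, 0, 0], [0, 0, 0]], jaw=[0, 0, 0, 0])

```text
time: 1.5
tool_pos: [569.3, -269.5, 182.5]
tcp_rot: [179.7, 0.1, -61.5]
ft_force: [0.2, -0.4, -0.1]
finger_gap: 0.3
```

```bash
python3 -c "
from h import *
togo(569,-271,162,-61.5)
snap('wrist','w1');snap('scene','s2')"
```

```text
t 1.5 pos [ 569.3 -269.5  182.5] rot [ 1.7972e+02  1.2000e-01 -6.1490e+01] F [ 0.2 -0.4 -0.1] gap 0.3 
 tool off [ 1.2  0.9 20.5] rotvec [0.28 0.12 0.01]
```

View pics/w1.png

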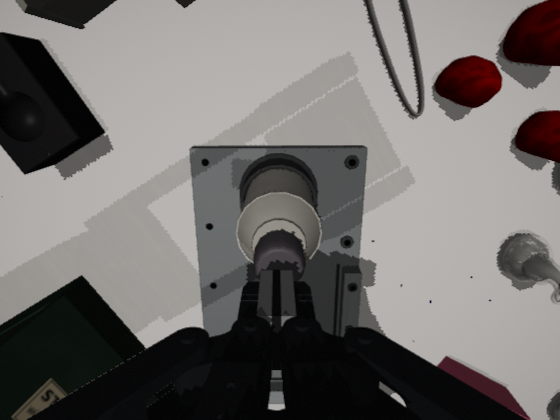

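View pics/s2.png

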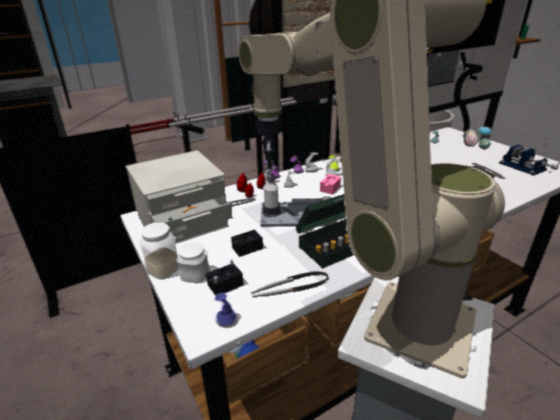

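The wrist view shows the fingertips lined up over the cap at (280,255), with the jig edges square in the picture. I'll press down.

Request:
jog_arm(offset=[[0.6, 0.4, 10], [0.6, 0.4, 8], [0, 0, 4], [0, 0, 3]], delta_rot=[[0, 0, 0], [0, 0, 0], [0, 0, 0], [0, 0, 0]], jaw=[0, 0, 0, 0])

```text
time: 2.0
tool_pos: [569.4, -274.2, 159.8]
tcp_rot: [179.9, -0.2, -61.7]
ft_force: [-0.7, 3.3, 3.5]
finger_gap: 0.1
```

Request:
jog_arm(offset=[[0, 0, 4], [0, 0, 4]], delta_rot=[[0, 0, 0], [0, 0, 0]], jaw=[0, 0])

```text
time: 2.2
tool_pos: [569.8, -274.5, 154.7]
tcp_rot: [180.0, -0.2, -61.7]
ft_force: [-14.3, 8.9, 32.1]
finger_gap: 0.3
```

Request:
jog_arm(offset=[[0, 0, 0], [0, 0, 0]], delta_rot=[[0, 0, 0], [0, 0, 0]], jaw=[0, 0])

```text
time: 2.4
tool_pos: [570.0, -274.5, 157.4]
tcp_rot: [180.0, -0.3, -61.7]
ft_force: [-3.6, 2.6, 4.2]
finger_gap: -0.2
```

Request:
jog_arm(offset=[[0, 0, 3], [0, 0, 2], [0, 0, 1], [0, 0, 1]], delta_rot=[[0, 0, 0], [0, 0, 0], [0, 0, 0], [0, 0, 0]], jaw=[0, 0, 0, 0])

```text
time: 2.8
tool_pos: [570.4, -274.8, 155.1]
tcp_rot: [-180.0, -0.5, -61.7]
ft_force: [-3.6, 1.7, 7.7]
finger_gap: -0.1
```

Request:
jog_arm(offset=[[0, 0, 2], [0, 0, 2], [0, 0, 2]], delta_rot=[[0, 0, 0], [0, 0, 0], [0, 0, 0]], jaw=[0, 0, 0])

```text
time: 3.1
tool_pos: [570.6, -274.8, 155.0]
tcp_rot: [-179.9, -0.6, -61.7]
ft_force: [-7.0, 4.0, 13.4]
finger_gap: -0.0
```

The cap is bottomed: 13 N with no further travel. I'll lift off.

Request:
jog_arm(offset=[[0, 0, -10], [0, 0, -30], [0, 0, -40], [0, 0, 0]], delta_rot=[[0, 0, 0], [0, 0, 0], [0, 0, 0], [0, 0, 0]], jaw=[0, 0, 0, 0])

```text
time: 3.5
tool_pos: [569.9, -274.3, 238.0]
tcp_rot: [-179.9, -0.6, -61.7]
ft_force: [0.1, -0.3, 1.3]
finger_gap: -0.1
```

```bash
python3 -c "
from h import *
togo(541,-66,200,-32)
snap('wrist','w2')"
```

```text
t 3.5 pos [ 569.9 -274.3  238. ] rot [-179.94   -0.64  -61.66] F [ 0.1 -0.3  1.3] gap -0.1 
 tool off [-197.4  -73.4   35.9] rotvec [  0.1   -0.64 -29.66]
```

View pics/w2.png

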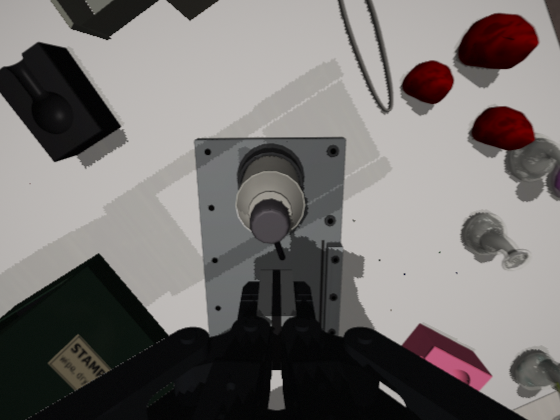

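The cap is at (271,222) in this view and the blank half at (60,100), with no pins. I'll check the cap height and measure the jig and blank from it.

```bash
python3 - <<'E'
from h import *
P=pts('w2')
print('cap',P[215:230,262:280].reshape(-1,3).mean(0).round(1), P[222,271])
Q=P.reshape(-1,3)
m=((P[...,2]>11)&(P[...,2]<19)).astype(np.uint8); m[320:]=0
print('plate z', np.median(P[160:170,215:225,2]), P[250,225])
# plate far edge & left edge by ray
f='w2'
for u,v in [(195,140),(345,138),(200,250),(203,320)]: print(u,v,ray(f,u,v,15).round(1))
for u,v in [(331,245),(340,242),(322,245)]: print('fence',P[v,u].round(1))
p,d,K,T=load(f)
m=(p.max(2)<75); m[:, 150:]=0; m[200:]=0
mz=(abs(P[...,2]-44)<8)&(P[...,0]>480)&(P[...,0]<610)&(P[...,1]>-130)&(P[...,1]<-10)
q=P[mz][:,:2].astype(np.float32); print('blank',cv2.minAreaRect(q),mz.sum(),np.median(P[mz][:,2]))
E
```

```text
cap [ 571.6 -270.8  161. ] [ 571.72344013 -271.12838011  160.78140931]
plate z 13.73153901678981 [ 474.47218774 -266.55707015   14.61232044]
195 140 [ 566.2 -189.8   15. ]
345 138 [ 637.3 -318.1   15. ]
200 250 [ 462.  -242.8   15. ]
203 320 [ 383.8 -282.4   15. ]
fence [ 535.7 -361.7   22.9]
fence [ 541.2 -370.8   16.1]
fence [ 528.4 -356.4   13.5]
blank ((539.0020141601562, -66.34944152832031), (85.09195709228516, 57.38795471191406), 58.704986572265625) 5394 42.657347287433225
```

Request:
jog_arm(offset=[[-40, -8, 0], [-40, -8, 0], [-38, -22, 0], [-32, -30, 0], [-26, -30, 10], [0, 0, 0]], delta_rot=[[0, 0, -6], [0, 0, -6], [0, 0, -6], [0, 0, -6], [0, 0, -6], [0, 0, 0]], jaw=[100, 100, 100, 100, 100, 100])

```text
time: 4.15
tool_pos: [523.2, -65.3, 215.5]
tcp_rot: [179.6, 0.1, -30.7]
ft_force: [-0.1, -0.4, -0.6]
finger_gap: 84.9
```

```bash
python3 -c "
from h import *
togo(541,-66,200,-32)
snap('wrist','w3');snap('top','t3')"
```

```text
t 4.15 pos [523.2 -65.3 215.5] rot [ 1.7962e+02  5.0000e-02 -3.0700e+01] F [-0.1 -0.4 -0.6] gap 84.9 
 tool off [15.7 -8.6 15.4] rotvec [0.38 0.05 1.3 ]
```

View pics/w3.png

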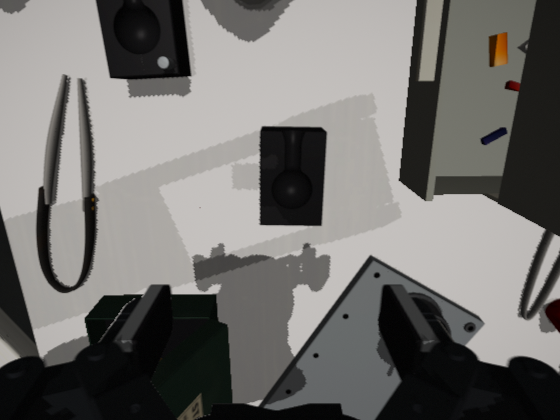

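View pics/t3.png

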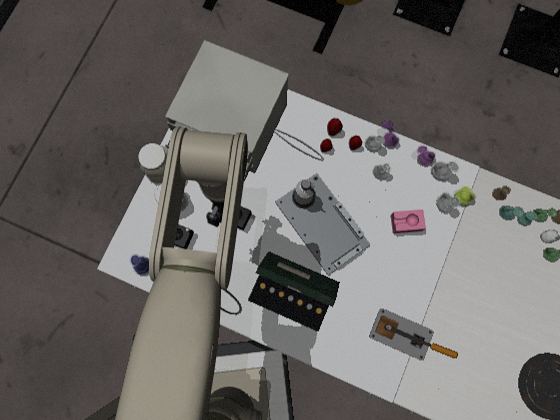

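The close wrist view shows the blank at (292,175), with no pins and its neck up-image. The pinned half, with a pin at (163,62), is well clear.

```bash
python3 - <<'E'
from h import *
P=pts('w3');p,d,K,T=load('w3')
mz=(abs(P[...,2]-44)<5)&(P[...,0]>470)&(P[...,0]<620)&(P[...,1]>-140)&(P[...,1]<10)
q=P[mz][:,:2].astype(np.float32); print('blank',cv2.minAreaRect(q),mz.sum(),np.median(P[mz][:,2]))
mm=(mz*255).astype(np.uint8); 
n,l,s,c=cv2.connectedComponentsWithStats(mm);k=1+s[1:,4].argmax();print(s[k])
uv=np.argwhere(l==k)
q=np.array([ray('w3',u,v,44)[:2] for v,u in uv],np.float32);print(cv2.minAreaRect(q))
m=(p.max(2)<80)&(l*0+1>0); m[:115]=0;m[235:]=0;m[:,:250]=0;m[:,340:]=0
uv=np.argwhere(m);q=np.array([ray('w3',u,v,44)[:2] for v,u in uv],np.float32);print('dark',cv2.minAreaRect(q))
togo(539.5,-66.5,100,-31.5)
E
```

```text
blank ((538.713134765625, -66.45973205566406), (84.36690521240234, 55.98863220214844), 58.45856475830078) 4343 42.91422290038334
[ 260  130   67   95 4343]
((538.9644775390625, -65.74768829345703), (83.61522674560547, 55.535892486572266), 58.563663482666016)
dark ((539.495849609375, -64.64813232421875), (86.92095947265625, 55.160423278808594), 58.473567962646484)
t 4.25 pos [524.3 -68.9 217.1] rot [ 1.7957e+02 -1.3000e-01 -3.1050e+01] F [ 0.1 -0.4  0.4] gap 85.4 
 tool off [ 11.5 -10.8 117. ] rotvec [ 0.43 -0.13  0.45]
```

Request:
jog_arm(offset=[[6, -5, 30], [4, -4, 30], [2, -2, 30], [0, 0, 20], [0, 0, 0]], delta_rot=[[0.4, 0, 0.4], [0, 0, 0], [0, 0, 0], [0, 0, 0], [0, 0, 0]], jaw=[100, 100, 100, 100, 100])

```text
time: 4.75
tool_pos: [543.2, -73.5, 104.6]
tcp_rot: [179.9, -0.4, -32.2]
ft_force: [-0.8, 0.0, -0.2]
finger_gap: 85.5
```

```bash
python3 - <<'E'
from h import *
togo(539,-66,13,-31.5)
E
```

```text
t 4.75 pos [543.2 -73.5 104.6] rot [179.92  -0.44 -32.17] F [-0.8  0.  -0.2] gap 85.5 
 tool off [-8.2 -4.2 91.5] rotvec [ 0.08 -0.43 -0.67]
```

Request:
jog_arm(offset=[[-5, -2, 20], [-3, -2, 18], [0, 0, 0], [0, 0, 0]], delta_rot=[[0, -0.4, -0.6], [0, 0, 0], [0, 0, 0], [0, 0, 0]], jaw=[100, 100, 100, 100])

```text
time: 5.15
tool_pos: [540.9, -71.0, 69.4]
tcp_rot: [179.9, -0.2, -32.0]
ft_force: [1.2, -0.5, -0.3]
finger_gap: 85.5
```

```bash
python3 - <<'E'
from h import *
togo(539,-66,13,-31.5)
E
```

```text
t 5.15 pos [540.9 -71.   69.4] rot [179.92  -0.24 -32.01] F [ 1.2 -0.5 -0.3] gap 85.5 
 tool off [-4.5 -3.3 56.4] rotvec [ 0.08 -0.24 -0.51]
```

Request:
jog_arm(offset=[[-3, -2, 12], [-3, -2, 12], [-1, -1, 12], [0, 0, 10], [0, 0, 8], [0, 0, 0]], delta_rot=[[0, 0, -0.5], [0, 0, 0], [0, 0, 0], [0, 0, 0], [0, 0, 0], [0, 0, 0]], jaw=[100, 100, 100, 100, 100, 100])

```text
time: 5.75
tool_pos: [539.9, -64.0, 14.3]
tcp_rot: [180.0, -0.5, -31.5]
ft_force: [0.4, 1.1, 0.8]
finger_gap: 85.5
```

```bash
python3 - <<'E'
from h import *
togo(539,-66,13,-31.5)
snap('wrist','w4')
E
```

```text
t 5.75 pos [539.9 -64.   14.3] rot [180.    -0.51 -31.53] F [0.4 1.1 0.8] gap 85.5 
 tool off [0.3 2.2 1.3] rotvec [ 0.   -0.51 -0.03]
```

View pics/w4.png

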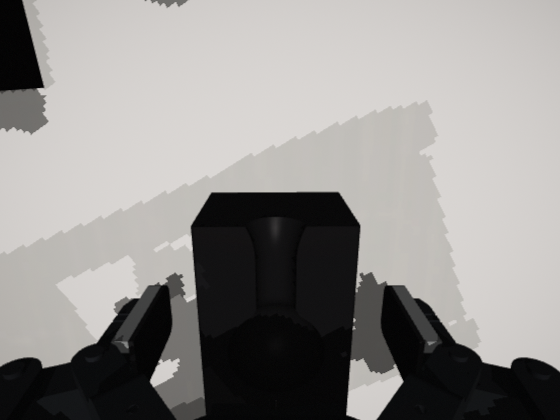

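The block sits square between the pads, with its neck up-image at (275,230). I'll close on it.

Request:
jog_arm(offset=[[0, 2, 1], [0, 0, 0], [0, 0, 0], [0, 0, 0], [0, 0, 0]], delta_rot=[[0, -0.5, 0], [0, 0, 0], [0, 0, 0], [0, 0, 0], [0, 0, 0]], jaw=[40, 40, 40, 40, 40], newtons=50)

```text
time: 6.3
tool_pos: [539.8, -66.2, 14.5]
tcp_rot: [-180.0, -0.1, -31.5]
ft_force: [0.3, 0.4, -2.8]
finger_gap: 55.3
```

```bash
python3 - <<'E'
from h import *
togo(539,-66,13,-31.5)
E
```

```text
t 6.3 pos [539.8 -66.2  14.5] rot [-1.7997e+02 -6.0000e-02 -3.1540e+01] F [ 0.3  0.4 -2.8] gap 55.3 
 tool off [-0.7  0.3  1.5] rotvec [-0.03 -0.06 -0.04]
```

Gripped at a gap of 55 mm. Before carrying it over, I'll check the corridor heights.

```bash
python3 - <<'E'
from h import *
P=pts('top1')
for x in range(380,600,30):
    print(x,[(y,int(np.percentile(P[...,2][(abs(P[...,0]-x)<15)&(abs(P[...,1]-y)<15)],98)) if ((abs(P[...,0]-x)<15)&(abs(P[...,1]-y)<15)).any() else None) for y in range(-390,-50,30)])
togo(448.7,-350.1,110,-61.4)
E
```

```text
380 [(-390, 35), (-360, 35), (-330, 32), (-300, 22), (-270, 7), (-240, 76), (-210, 102), (-180, 130), (-150, 162), (-120, 173), (-90, 5), (-60, 9)]
410 [(-390, 34), (-360, 24), (-330, 22), (-300, 22), (-270, 22), (-240, 8), (-210, 7), (-180, 84), (-150, 107), (-120, 6), (-90, 7), (-60, 7)]
440 [(-390, 27), (-360, 23), (-330, 22), (-300, 22), (-270, 22), (-240, 17), (-210, 8), (-180, 6), (-150, 7), (-120, 7), (-90, 8), (-60, 9)]
470 [(-390, 34), (-360, 23), (-330, 22), (-300, 22), (-270, 23), (-240, 21), (-210, 7), (-180, 8), (-150, 8), (-120, 10), (-90, 6), (-60, 7)]
500 [(-390, 37), (-360, 30), (-330, 22), (-300, 24), (-270, 23), (-240, 22), (-210, 20), (-180, 7), (-150, 7), (-120, 8), (-90, 50), (-60, 48)]
530 [(-390, 33), (-360, 35), (-330, 20), (-300, 22), (-270, 85), (-240, 21), (-210, 23), (-180, 6), (-150, 7), (-120, 46), (-90, 50), (-60, 51)]
560 [(-390, 7), (-360, 24), (-330, 23), (-300, 149), (-270, 168), (-240, 128), (-210, 21), (-180, 20), (-150, 8), (-120, 44), (-90, 50), (-60, 51)]
590 [(-390, 8), (-360, 18), (-330, 23), (-300, 127), (-270, 168), (-240, 124), (-210, 22), (-180, 7), (-150, 8), (-120, 8), (-90, 7), (-60, 50)]
t 6.3 pos [539.8 -66.2  14.5] rot [-1.7997e+02 -6.0000e-02 -3.1540e+01] F [ 0.3  0.4 -2.8] gap 55.3 
 tool off [ 71.  289.6 -95.6] rotvec [-0.04 -0.05 29.86]
```

Request:
jog_arm(offset=[[0, 0, -20], [0, 0, -40], [0, 0, -40], [0, 0, 0]], delta_rot=[[0, 0, 0], [0, 0, 0], [0, 0, 0], [0, 0, 0]], jaw=[40, 40, 40, 40])

```text
time: 6.7
tool_pos: [536.1, -65.4, 113.9]
tcp_rot: [179.9, 0.4, -31.5]
ft_force: [0.9, -0.3, -2.5]
finger_gap: 55.1
```

Request:
jog_arm(offset=[[0, 0, -45], [0, 0, -45], [0, 0, -10], [0, 0, 0]], delta_rot=[[0, 0, 0], [0, 0, 0], [0, 0, 0], [0, 0, 0]], jaw=[40, 40, 40, 40])

```text
time: 7.1
tool_pos: [533.9, -65.0, 210.4]
tcp_rot: [179.7, 0.8, -31.6]
ft_force: [-0.6, -0.3, -5.3]
finger_gap: 55.1
```

```bash
python3 - <<'E'
from h import *
togo(448.7,-350.1,210,-61.4)
E
```

```text
t 7.1 pos [533.9 -65.  210.4] rot [179.72   0.8  -31.55] F [-0.6 -0.3 -5.3] gap 55.1 
 tool off [ 76.6 287.5   0.7] rotvec [ 0.48  0.71 29.85]
```

Request:
jog_arm(offset=[[8, 28, 0], [10, 28, 0], [11, 27, 0], [13, 27, 0], [14, 26, 0], [15, 25, 0], [17, 24, 0], [18, 23, 0], [19, 22, 0], [15, 15, 0], [0, 0, 0]], delta_rot=[[0.4, 0.7, 3], [0, 0, 3], [0, 0, 3], [0, 0, 3], [0, 0, 3], [0, 0, 3], [0, 0, 3], [0, 0, 3], [0, 0, 3], [0, 0, 2], [0, 0, 0]], jaw=[40, 40, 40, 40, 40, 40, 40, 40, 40, 40, 40])

```text
time: 8.2
tool_pos: [442.1, -341.5, 169.0]
tcp_rot: [178.8, 2.4, -61.6]
ft_force: [-0.6, 0.2, -5.4]
finger_gap: 55.0
```

```bash
python3 - <<'E'
from h import *
togo(448.7,-350.1,120,-61.4)
E
```

```text
t 8.2 pos [ 442.1 -341.5  169. ] rot [178.81   2.43 -61.6 ] F [-0.6  0.2 -5.4] gap 55.0 
 tool off [12.8 -2.7 48.5] rotvec [ 1.19  2.43 -0.18]
```

Request:
jog_arm(offset=[[6, -1, 20], [5, -1, 20], [2, -1, 25], [0, 0, 20], [0, 0, 15], [0, 0, 0]], delta_rot=[[1.2, 2.4, 0], [0, 0, 0], [0, 0, 0], [0, 0, 0], [0, 0, 0], [0, 0, 0]], jaw=[40, 40, 40, 40, 40, 40])

```text
time: 8.8
tool_pos: [442.8, -341.6, 47.8]
tcp_rot: [179.7, 1.2, -61.5]
ft_force: [-0.3, 1.1, -5.6]
finger_gap: 55.0
```

```bash
python3 - <<'E'
from h import *
togo(448.7,-350.1,31,-61.4)
snap('wrist','w5'); snap('top','t5')
E
```

```text
t 8.8 pos [ 442.8 -341.6   47.8] rot [179.73   1.19 -61.48] F [-0.3  1.1 -5.6] gap 55.0 
 tool off [10.6 -1.2 16.5] rotvec [ 0.27  1.19 -0.08]
```

View pics/w5.png

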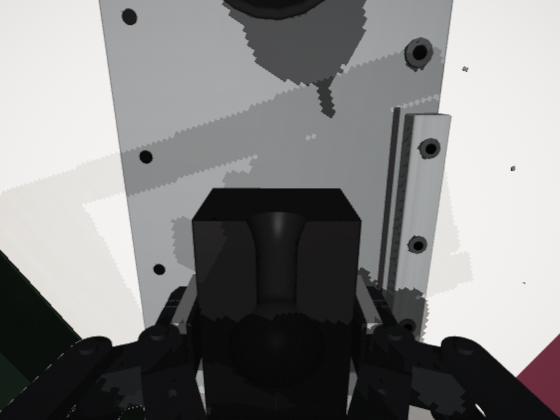

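View pics/t5.png

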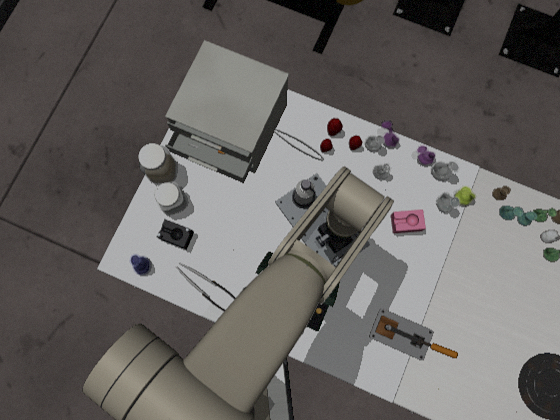

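The block is clear of the long fence, with its inner edge at (395,115)–(380,290), and the short fence is hidden behind the gripper. I'll check the jig angle in this view.

```bash
python3 - <<'E'
from h import *
def l(a,b,z,n):
    A,B=ray('w5',*a,z),ray('w5',*b,z);e=B-A;print(n,A.round(1),B.round(1),np.degrees(np.arctan2(e[1],e[0])).round(2))
l((145,325),(99,5),15,'left'); l((452,5),(447,60),15,'right'); l((437,240),(450,118),29,'f outer'); l((398,255),(405,118),29,'f inner top')
l((383,255),(393,108),15,'f inner bot')
l((213,188),(340,188),44+33,'block neck');
a=cv2.resize(load('w5')[0][90:330,340:480],None,fx=2.5,fy=2.5);cv2.imwrite('pics/c5.png',a[...,::-1])
E
```

```text
left [ 369.7 -297.4   15. ] [ 508.6 -220.5   15. ] 28.98
right [ 578.6 -350.8   15. ] [ 560.6 -361.8   15. ] -148.65
f outer [ 492.1 -400.2   29. ] [ 539.4 -372.    29. ] 30.84
f inner top [ 477.  -388.8   29. ] [ 530.5 -355.6   29. ] 31.87
f inner bot [ 469.9 -389.4   15. ] [ 532.8 -352.7   15. ] 30.25
block neck [ 479.7 -300.1   77. ] [ 498.9 -335.1   77. ] -61.21
```

View pics/c5.png

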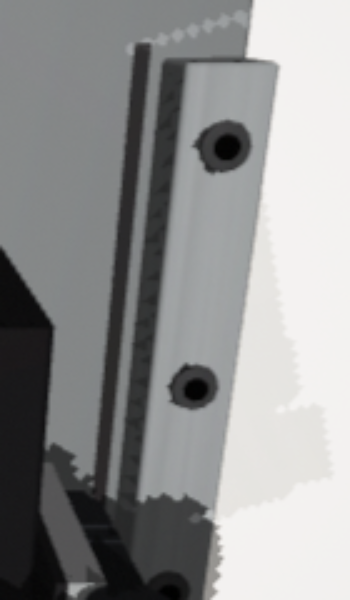

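Request:
jog_arm(offset=[[4, 0, 8], [0, 0, 5], [0, 0, 0], [0, 0, 0]], delta_rot=[[0.3, 1.2, -0.3], [0, 0, 0], [0, 0, 0], [0, 0, 0]], jaw=[40, 40, 40, 40])

```text
time: 9.3
tool_pos: [448.2, -347.3, 40.4]
tcp_rot: [-179.8, -0.5, -61.1]
ft_force: [0.4, 0.1, -4.1]
finger_gap: 54.9
```

```bash
python3 - <<'E'
from h import *
togo(440.7,-377.3,29.5,-61.2)
E
```

```text
t 9.3 pos [ 448.2 -347.3   40.4] rot [-179.8    -0.47  -61.12] F [ 0.4  0.1 -4.1] gap 54.9 
 tool off [22.5 21.1 11. ] rotvec [-0.2  -0.47  0.08]
```

Request:
jog_arm(offset=[[2, 2, 6], [0, 0, 3], [0, 0, 2], [0, 0, 0]], delta_rot=[[-0.2, -0.5, 0], [0, 0, 0], [0, 0, 0], [0, 0, 0]], jaw=[40, 40, 40, 40])

```text
time: 9.7
tool_pos: [448.4, -351.4, 30.3]
tcp_rot: [-180.0, -0.1, -61.1]
ft_force: [-0.4, -0.1, -4.7]
finger_gap: 54.8
```

```bash
python3 - <<'E'
from h import *
togo(440.7,-377.3,29.5,-61.2)
E
```

```text
t 9.7 pos [ 448.4 -351.4   30.3] rot [-1.7997e+02 -6.0000e-02 -6.1140e+01] F [-0.4 -0.1 -4.7] gap 54.8 
 tool off [19.  19.3  0.8] rotvec [-0.03 -0.06  0.06]
```

Not touching the plate yet; I'll lower it further.

Request:
jog_arm(offset=[[0, 0, 2], [0, 0, 1], [0, 0, 0]], delta_rot=[[0, 0, 0], [0, 0, 0], [0, 0, 0]], jaw=[40, 40, 40])

```text
time: 10.0
tool_pos: [449.9, -352.7, 29.8]
tcp_rot: [-179.9, -0.3, -61.1]
ft_force: [-0.5, 0.2, -4.2]
finger_gap: 55.0
```

Request:
jog_arm(offset=[[0, 0, 3], [0, 0, 2]], delta_rot=[[0, -0.3, 0], [0, 0, 0]], jaw=[40, 40])

```text
time: 10.2
tool_pos: [452.6, -355.1, 29.5]
tcp_rot: [-179.8, -0.3, -61.1]
ft_force: [-1.4, 1.5, 8.4]
finger_gap: 55.4
```

Request:
jog_arm(offset=[[4, 6, 0], [4, 6, 0], [2, 4, 0], [0, 0, 0]], delta_rot=[[0, 0, 0], [0, 0, 0], [0, 0, 0], [0, 0, 0]], jaw=[40, 40, 40, 40])

```text
time: 10.6
tool_pos: [442.9, -373.1, 29.6]
tcp_rot: [-179.8, -0.4, -61.1]
ft_force: [0.4, 0.8, 1.1]
finger_gap: 55.3
```

```bash
cat >> h.py <<'E'
def jf():
    s=monitor.sense();a=np.radians(-61.2);F=s['ft_force']
    print('jig-frame F on tool: x %.1f y %.1f z %.1f'%(F[0]*np.cos(a)+F[1]*np.sin(a),-F[0]*np.sin(a)+F[1]*np.cos(a),F[2]))
E
python3 - <<'E'
from h import *
togo(440.7,-377.3,29.5,-61.2);jf()
E
```

```text
t 10.6 pos [ 442.9 -373.1   29.6] rot [-179.77   -0.35  -61.12] F [0.4 0.8 1.1] gap 55.3 
 tool off [2.6 3.9 0.1] rotvec [-0.23 -0.35  0.08]
jig-frame F on tool: x -0.5 y 0.7 z 1.1
```

Request:
jog_arm(offset=[[2, 3, 0.5], [2, 2, 0.5], [2, 2, 0.5]], delta_rot=[[0, -0.3, 0], [0, 0, 0], [0, 0, 0]], jaw=[40, 40, 40])

```text
time: 10.9
tool_pos: [440.3, -377.4, 29.7]
tcp_rot: [-179.5, 0.5, -61.1]
ft_force: [2.1, 20.4, 14.7]
finger_gap: 55.7
```

```bash
python3 - <<'E'
from h import *
togo(440.7,-377.3,29.5,-61.2);jf()
E
```

```text
t 10.9 pos [ 440.3 -377.4   29.7] rot [-179.52    0.46  -61.11] F [ 2.1 20.4 14.7] gap 55.7 
 tool off [ 0.1 -0.4  0.2] rotvec [-0.48  0.46  0.09]
jig-frame F on tool: x -16.8 y 11.7 z 14.7
```

Both fences are in contact, right at the predicted place. I'll level the tool, press again, and check that the force holds.

Request:
jog_arm(offset=[[2, 2, 0.3], [2, 2.5, 0.3]], delta_rot=[[-0.5, 0.4, 0], [0, 0, 0]], jaw=[40, 40])

```text
time: 11.1
tool_pos: [440.3, -377.4, 29.7]
tcp_rot: [-179.7, 0.5, -61.1]
ft_force: [5.1, 17.5, 10.8]
finger_gap: 55.1
```

```bash
python3 - <<'E'
from h import *
togo(440.7,-377.3,29.5,-61.2);jf()
snap('wrist','w6');jf();snap('scene','s6');jf();snap('top','t6');jf();togo(440.7,-377.3,29.5,-61.2)
E
```

```text
t 11.1 pos [ 440.3 -377.4   29.7] rot [-179.66    0.53  -61.08] F [ 5.1 17.5 10.8] gap 55.1 
 tool off [ 0.1 -0.4  0.2] rotvec [-0.34  0.53  0.12]
jig-frame F on tool: x -12.9 y 12.9 z 10.8
jig-frame F on tool: x -13.5 y 10.8 z 11.0
jig-frame F on tool: x -14.1 y 11.5 z 11.2
jig-frame F on tool: x -12.8 y 11.7 z 10.3
t 11.25 pos [ 440.3 -377.4   29.7] rot [-179.65    0.54  -61.08] F [ 4.1 16.9 10.3] gap 54.7 
 tool off [ 0.1 -0.4  0.2] rotvec [-0.35  0.54  0.11]
```

View pics/w6.png

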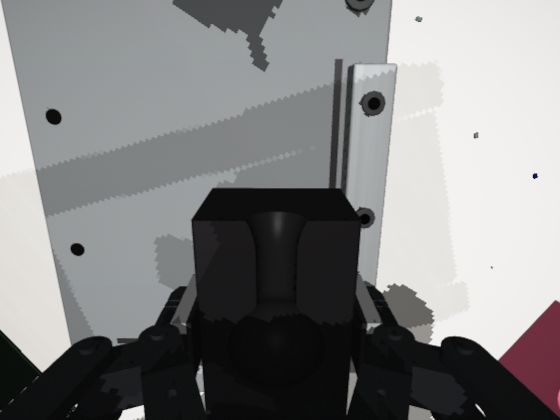

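View pics/t6.png

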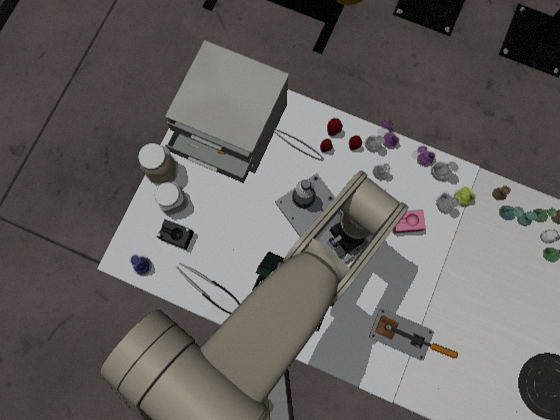

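The wrist view shows the block's lower neck corner at (342,188), right on the fence's inner foot. The forces hold steady. I'll add a little more push towards the short fence and ease the downforce.

Request:
jog_arm(offset=[[2, 3.5, 0], [2, 3.5, 0]], delta_rot=[[-0.3, 0.3, 0], [0, 0, 0]], jaw=[40, 40])

```text
time: 11.45
tool_pos: [440.2, -377.4, 30.0]
tcp_rot: [-179.4, 0.7, -61.0]
ft_force: [8.2, 17.5, 7.4]
finger_gap: 55.0
```

```bash
python3 - <<'E'
from h import *
jf();snap('wrist','w7');snap('scene','s7');jf();togo(440.7,-377.3,29.5,-61.2)
P=pts('top1');Q=pts('t6')
for u,v in [(170,195),(170,228),(140,263),(305,184)]: print(P[v-1:v+2,u-1:u+2].mean((0,1)).round(1),Q[v-1:v+2,u-1:u+2].mean((0,1)).round(1))
for u,v in [(342,188),(213,188)]: print(ray('w7',u,v,15).round(1))
print('block expected end corners', [ (np.array([440.7,-377.3])+np.array([[.482,.876],[-.876,.482]])@np.array([x,42.])).round(1) for x in (28.,-28.)])
E
```

```text
jig-frame F on tool: x -11.4 y 15.6 z 7.4
jig-frame F on tool: x -11.8 y 16.1 z 6.3
t 11.55 pos [ 440.2 -377.4   30. ] rot [-179.36    0.67  -61.04] F [ 8.4 18.1  6.3] gap 55.0 
 tool off [ 0.1 -0.5  0.5] rotvec [-0.64  0.67  0.16]
[598.6 100.   91.9] [598.5  99.9  92.1]
[516.1 115.3  43. ] [481.7  85.3 204.6]
[423.3 200.   63.5] [423.2 199.8  64.3]
[ 568.8 -269.2  162.1] [ 568.2 -269.1  164.2]
[ 490.2 -383.1   15. ]
[ 462.6 -333.5   15. ]
block expected end corners [array([ 491. , -381.6]), array([ 464. , -332.5])]
```

View pics/w7.png

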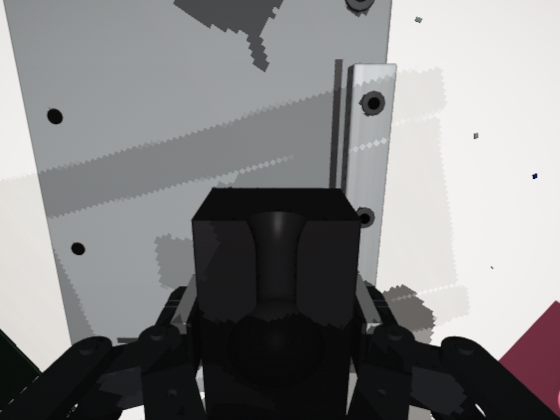

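Request:
jog_arm(offset=[[2, 2.5, 1], [2, 2.5, 1]], delta_rot=[[-1, 1, 0], [-1, 1, 0]], jaw=[40, 40])

```text
time: 11.75
tool_pos: [439.7, -377.8, 29.2]
tcp_rot: [179.0, -0.9, -61.0]
ft_force: [-1.4, 14.6, 24.0]
finger_gap: 55.1
```

```bash
python3 - <<'E'
from h import *
jf();snap('top','t7');jf();snap('top','t8');togo(440.7,-377.3,29.5,-61.2)
a=load('top1')[0][205:260,145:205];b=load('t7')[0][205:260,145:205]
print('pinned diff',np.abs(a.astype(int)-b).mean(), cv2.phaseCorrelate(a[...,0].astype(np.float32),b[...,0].astype(np.float32)))
E
```

```text
jig-frame F on tool: x -13.5 y 5.8 z 24.0
jig-frame F on tool: x -11.5 y 5.5 z 12.0
t 11.85 pos [ 439.7 -377.9   29.2] rot [178.93  -0.91 -60.98] F [-0.1 13.3 13.5] gap 55.2 
 tool off [-0.  -1.1 -0.3] rotvec [ 1.07 -0.91  0.21]
pinned diff 5.556666666666667 ((-0.0065909238202834786, 0.0377691904822548), 1.00998605814245)
```

Request:
jog_arm(offset=[[2, 2.5, 0.3], [2, 3, 0.3]], delta_rot=[[0.7, -0.6, 0], [0, 0, 0]], jaw=[40, 40])

```text
time: 12.05
tool_pos: [439.9, -377.8, 29.7]
tcp_rot: [-179.9, 0.1, -60.9]
ft_force: [6.1, 18.7, 10.7]
finger_gap: 55.0
```

```bash
python3 - <<'E'
from h import *
jf();snap('wrist','w9');jf();togo(440.7,-377.3,29.5,-61.2)
E
```

```text
jig-frame F on tool: x -13.4 y 14.4 z 10.7
jig-frame F on tool: x -14.9 y 13.3 z 11.2
t 12.1 pos [ 439.9 -377.9   29.7] rot [-1.7992e+02  1.2000e-01 -6.0890e+01] F [ 4.5 19.5 11.2] gap 55.1 
 tool off [-0.1 -1.   0.2] rotvec [-0.07  0.12  0.31]
```

```bash
python3 - <<'E'
from h import *
for i in range(8): cams.snapshot('wrist')
jf();togo(440.7,-377.3,29.5,-61.2)
print(r.hand_in())
E
```

```text
jig-frame F on tool: x -13.1 y 13.2 z 11.2
t 12.5 pos [ 439.9 -377.9   29.7] rot [-1.7997e+02  9.0000e-02 -6.0880e+01] F [ 5.3 17.9 11.2] gap 55.2 
 tool off [-0.1 -1.   0.2] rotvec [-0.03  0.09  0.32]
the job is handed in; nothing more can be done
None
```

I pressed the nozzle cap to its stop and let it spring back up. Then I laid the unpinned half on the jig plate and pushed it into the corner. I handed the job in at about 12.5 s, with the half still gripped and pressed against both fences. The hand-in reports no verdict.

**Nozzle cap:** it bottomed out at about 13 N with no further travel. After release its top measured 161–162 mm above the worktop.

**Seated half at hand-in:**
- **Fence push:** the wrist force was steady for the last 0.4 s, at about 13 N towards each fence with 11 N downwards. The force on each fence itself was not measured, since friction on the plate takes part of it.
- **Position:** within about 1 mm of the place I worked out, which rests on camera calibration good to about 2 mm.
- **Tilt and angle:** tool tilt was about 0.1°, and yaw was within about 0.3° of the jig.
- **Grip:** steady at a 55 mm gap.

**Things to leave alone:** the pinned half did not shift in the top view (under 0.1 pixel), and the depth at the jar and the glass figure was unchanged. One depth reading at the pinned half came out wrong (205 mm instead of 43 mm), so I relied on the picture comparison for it.

**While pressing:** one correction over-tilted the tool to about 1.4°, and I levelled it again before handing in.

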